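Zero the tilt gauge and wedge up the praline tray

ROBOT

A 6-joint arm with a two-finger parallel gripper is mounted at the origin on the work surface. World frame = base frame: x ahead of the robot, y to its left, z up, the work surface at z = 0. Lengths are in mm, angles in rad, forces in N, time in s.
With the tool pointing down it reaches from about 275 to 825 mm from the base axis. Payload 4.9 kg.
Tool frame: the origin (TCP) lies at the very end of the fingers, on their centre line; the grasp point (between the pads) lies 19 mm behind it; z points along the fingers, y is the direction in which the jaws open and shut (so a half turn about z gives the same grasp; the last joint's range is limited). The gripper opens to 85 mm and grips with 20 to 120 N. Pads are 22 mm wide; open, the fingers measure 114 mm over their backs; the gripper's body (76 mm by 85 mm) begins 54 mm behind the grasp point. The pads swing forward as they close: fully open they stand 13 mm farther back than shut.
Start: joints at [1.138, 0.326, -0.193, 1.052, 0, 1.437], TCP at [161.9, 525.649, 231.281] pointing down, gripper open.
Joint ranges: [-2.65, 2.65], [-0.97, 1.79], [-1.3, 1.35], [-1.93, 2.1], [-1.47, 1.37], [-3.14, 3.14]. Speed limits (rad/s): [2.57, 2.57, 3.14, 3.14, 3.14, 3.14].

INTERFACE

Orientations are given as [roll, pitch, yaw] about the fixed x, y, z axes, in that order (R = Rz(yaw) Ry(pitch) Rx(roll)).
In Python, from bench import bot, solve_ik, imaging gives the robot as it stands. Calls block until the motion is done:
- bot.move_ptp(position, orientation): joint-space move of the TCP to a pose.
- bot.movel(position, rot=None, max_speed=150, threshold=None): straight line of the TCP; rot=None keeps the orientation; max_speed is the mean speed in mm/s. With threshold (N) it stops when the force on the tool has changed by that much, and returns True; else False.
- bot.move_j(angles): joint-space move.
- bot.grip(opening, effort=None): opening from 0.0 (shut) to 1.0 (fully open); effort is the grip in N (None keeps the last); returns when the fingers have stopped.
- bot.dwell(seconds).
- solve_ik(position, orientation): joint angles nearest the present ones, or None.
- bot.get_state(): the state.
- imaging.capture(name): name is "scene" or "top" or "wrist"; returns the picture (480x640x3 uint8, blue, green, red); there is no depth.
- imaging.camera_model(name): a dict with "K" (3x3 intrinsics, pixels), "position" and "rotation" of the camera in the world. Camera axes: x right, y up, looking along -z (the intrinsics and any distortion apply to the point x, -y, -z); pixel columns grow to the right and rows downward; lengths in mm; the calibration is good to about 2 mm. A picture is of the moment at which its call begins: read the wrist's pose just before it. camera_model takes no time and is no camera call; for the wrist camera it gives the pose at the moment of the call.
A pose or a line that the arm cannot do raises bot.IKError and nothing moves.
- bot.sign_off(): hands the job in, once; it reports no verdict.
The state is a dict: "t": time; "qpos": joint angles; "joint_velocities": joint speeds; "effort": joint torques, N m; "tcp_pos": TCP position; "orientation": TCP orientation; "contact_force": force on the tool from outside, world axes, zero at the start; "wrist_torque": the same for the moment, N m; "opening": opening from 0.0 (shut) to 1.0 (fully open).
Only numpy, scipy, OpenCV 4.12 (cv2) and the standard library are available. Lean on these libraries where they do the work, as an engineer would, in place of code of your own. Each camera call takes 0.05 s, during which the arm holds its last target.

TASK

With the blue stylus from the holder, press the red recessed zero button of the tray's yellow tilt gauge all the way down while the tray lies flat, then stand the stylus back in its holder. Next grip the orange wedge by its upright grip and slide it flat along the counter, thin end first and square to the edge, under the middle of the tray's front edge until that edge just lifts off the base, by about 4 mm. Finish there, still holding the wedge with the tray resting on it; do not tip the tray up further, and leave the gift box, jar and bowl where they are.

Things in the scene. Friction and masses are not known exactly. Their poses are not given: they have to be found in the camera images.
- stand: Dark steel base of the praline tray, fixed on the counter. Origin on the counter under the tray's middle; +x points from the tray's front edge to its rear hinge, +y left. Two side rails (30 wide, 12 high, at y = +120 and -120, x -90 to 110) carry the tray; between them, from the front back to a cross bar at x = 80, the 12 high space under the tray is open, bare counter.
- tray: Black tray, white rims, fixed chocolates, 220 deep (x) x 300 wide (y), hinged at its rear: only the front swings up. Origin in the middle of the underside, 12 above the counter over the stand's origin when flat; front edge at x = -110, hinge line (along y) at x = +110, z = 0. Axes as the stand's when flat; x dips as the front rises. Top 24 above the underside. Lifting the front takes 3 to 6 N.
- tray_lip (a point): Middle of the underside of the tray's front edge, a white round bar of 8 diameter across the full width (stand x = -110, y = 0). 12 above the counter when the tray rests on its base; its height above 12 is the lift.
- zero_button: Red spring button, 11.6 diameter, in a 15 wide round well in the top of the yellow tilt gauge (56 x 50 x 36 high, fixed on the tray near its front left corner, top 54 above the counter). Origin: middle of the button's top, 4 below the gauge's top, at tray (-68, 112, 38) unpressed. Travel 5 straight down, from 1.5 N to 4.5 N fully down; springs back.
- stylus: Stylus standing tip down in the holder, 122 long, 50 g. Origin at the end of the tip, z up along it. Steel tip 6 diameter for the lowest 20, then a cone to a 12 diameter shank, a brass collar 26 diameter from 40 to 44 that rests on the holder's top, and a square blue handle 14 x 14 (faces along its x and y) from 44 to 122.
- holder: Dark wooden block 60 x 60 x 50 high, fixed on the counter, with an 18 wide round hole 45 deep down its middle, open at the top. Origin in the middle of its underside. The stylus in it has its tip 10 above the counter.
- wedge: Orange wedge on the counter, 115 long (x) x 30 wide (y), 100 g. Origin in the middle of its underside; +x points to the thin end. Ramp from 3 high at x = +57.5 to 24 high at x = -32.5; behind it an upright grip block 25 (x) x 30 (y) x 65 high, middle at x = -45. The tray's edge meets the ramp 39 from the thin end and is lifted 4 at 56 from it.
- wedge_tip (a point): Middle of the lower edge of the wedge's thin end (wedge x = +57.5, y = 0, z = 0).
- gift_box: Brown striped gift carton with a ribbon, 100 x 60 x 50 high; bystander. Origin under its middle.
- jar: Amber jar with a brass cap, 64 diameter, 85 high; bystander. Origin under its middle.
- bowl: White bowl, 90 diameter, 40 high; bystander. Origin under its middle.

How it is judged (in metres and radians):
On the way, in this order (a step that is already met when the one before it is completed fails the run):
1. the zero button is pressed down with the stylus while the tray lies flat (z of zero_button in the frame of tray below 0.0345 m and contact force between stylus and zero_button above 0.5 N and height (world z) of tray_lip below 0.0128 m), for 0.1 s.
2. the stylus stands in its holder again, let go (horizontal distance between stylus and holder below 0.012 m and angle between stylus's own z axis and vertical below 0.15 rad and height (world z) of stylus below 0.018 m and contact force between the fingers and stylus below 0.1 N), for 0.2 s.
At the end, for the whole second after the job is handed in: Tray front edge 1.5 to 7 mm above rest, carried by the wedge (over 0.8 N), not by the robot; wedge flat on the counter, still, thin end under the tray within 60 mm of its middle and 15 degrees of square, gripped (over 1 N); stylus upright in its holder, let go (all of step 2 and height (world z) of tray_lip between 0.0135 and 0.019 m and contact force between wedge and tray above 0.8 N and contact force between the fingers and wedge above 1 N and contact force between each of the arm, the fingers and tray below 0.2 N and height (world z) of wedge below 0.004 m and angle between wedge's own z axis and vertical below 0.07 rad and linear speed of wedge below 0.01 m/s and x of wedge_tip in the frame of stand above -0.08 m and y of wedge_tip in the frame of stand between -0.06 and 0.06 m and angle between the x axis of wedge and the x axis of stand, either way round below 0.26 rad); the arm keeps its last pose, push and grip.
It fails at once if the tray's front edge is tipped up more than 14 mm (height (world z) of tray_lip above 0.026 m).
It fails at once if the gift box, jar or bowl is moved by more than 30 mm (distance of any of gift_box, jar, bowl from where it was at the start of the episode above 0.03 m).
It also fails if it takes over 64 s, if anything falls off the work surface, if the arm or the gripper's body presses on something with over 40 N, if the wrist force passes 120 N, or if a joint passes its speed limit or range.

## Working session

There is one attempt and no reset: what is moved stays moved. The work goes in short steps, each a Python script; the robot and the scene stay as the last script left them, time stands still between calls to the robot, and variables do not carry over. Pictures are saved under pics/ and viewed, and the job is handed in when it is done.

```bash
ls; mkdir -p pics
python3 - <<'E'
from bench import bot, solve_ik, imaging
import cv2
for n in ["scene","top","wrist"]:
    m=imaging.camera_model(n); print(n,m)
    cv2.imwrite(f"pics/{n}0.png",imaging.capture(n))
print(bot.get_state())
E
```

```text
pics
scene {'K': array([[512.81262511,   0.        , 315.81538439],
       [  0.        , 512.81262511, 238.54378943],
       [  0.        ,   0.        ,   1.        ]]), 'position': array([845.82862476, 507.41667557, 926.99072961]), 'rotation': array([ 0.60067858, -0.01524851,  2.67862511])}
top {'K': array([[457.3395945 ,   0.        , 322.78647837],
       [  0.        , 457.3395945 , 240.11016857],
       [  0.        ,   0.        ,   1.        ]]), 'position': array([ 454.84329539,  -34.26061589, 1159.39904083]), 'rotation': array([ 0.09275712,  0.02602806, -1.57111636])}
wrist {'K': array([[342.71657605,   0.        , 323.44354705],
       [  0.        , 342.71657605, 241.68992363],
       [  0.        ,   0.        ,   1.        ]]), 'position': array([ 93.33865666, 546.43425345, 373.30980241]), 'rotation': array([-0.2864808 ,  0.00235029,  1.27255702])}
{'t': 0.15, 'qpos': array([ 1.13781624e+00,  3.26810076e-01, -1.93340080e-01,  1.05198467e+00,
       -1.61594715e-05,  1.43656958e+00]), 'joint_velocities': array([-0.00117428, -0.00244464,  0.00562561,  0.00255042,  0.00169269,
        0.00237691]), 'effort': array([ 1.79845083e-03, -4.43704355e+01,  2.62663847e+01,  1.04425670e-02,
       -6.89643934e-05, -2.68677965e-06]), 'tcp_pos': array([161.70628346, 525.24002543, 230.667214  ]), 'orientation': array([-3.14026403e+00, -1.63109087e-04,  2.84283922e+00]), 'contact_force': array([ 0.64623092, -0.7832712 , -0.20645943]), 'wrist_torque': array([ 0.07965027, -0.00574603, -0.05692411]), 'opening': 0.9987684602939564}
```

View pics/top0.png

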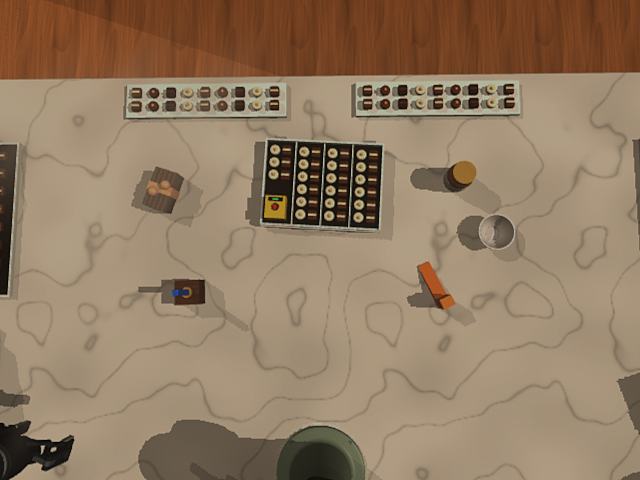

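View pics/scene0.png

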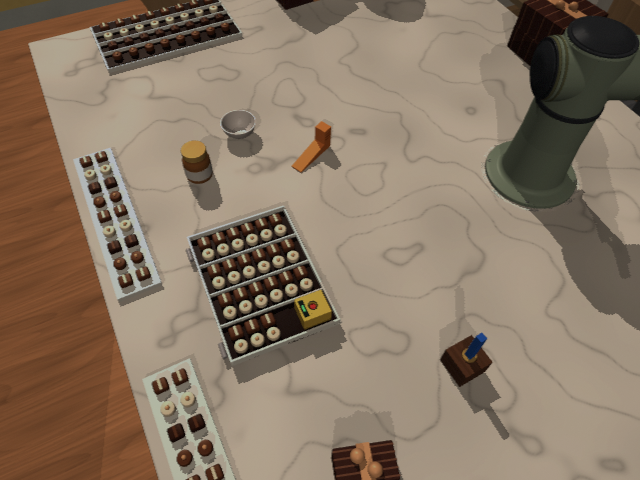

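View pics/wrist0.png

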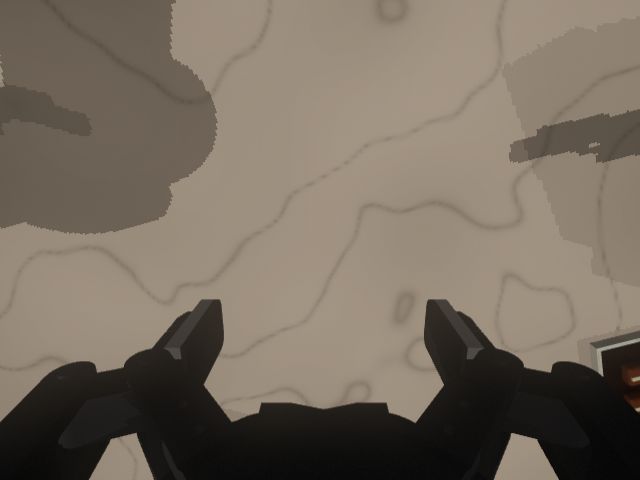

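The top view shows the tray (cols 262–382, rows 140–230, gauge at 275,207), the holder and stylus at (187,292), and the wedge with its thin end at (425,265) and grip at (445,300). The jar, bowl and box are clear of the tray's front. I'll zoom in on crops next.

```bash
cat > h.py <<'E'
import numpy as np, cv2
from scipy.spatial.transform import Rotation as R
from bench import bot, solve_ik, imaging
def bp(m,u,v,z):
    K=m["K"]; p=np.array([(u-K[0,2])/K[0,0], -(v-K[1,2])/K[1,1], -1.0])
    d=R.from_euler('xyz',m["rotation"]).as_matrix()@p; c=np.array(m["position"])
    return c+d*(z-c[2])/d[2]
def pj(m,P):
    q=R.from_euler('xyz',m["rotation"]).as_matrix().T@(np.array(P,float)-m["position"])
    K=m["K"]; return np.array([K[0,2]+K[0,0]*q[0]/-q[2], K[1,2]-K[1,1]*q[1]/-q[2]])
E
python3 - <<'E'
from h import *
a=cv2.imread("pics/top0.png"); s=cv2.imread("pics/scene0.png")
def crop(i,x,y,w,h,k): return cv2.resize(i[y:y+h,x:x+w],None,fx=k,fy=k,interpolation=cv2.INTER_NEAREST)
cv2.imwrite("pics/c1.png",crop(a,240,130,160,120,5))
cv2.imwrite("pics/c2.png",np.hstack([crop(a,150,265,65,60,6),crop(a,405,255,65,60,6)]))
t=imaging.camera_model("top"); sc=imaging.camera_model("scene")
for n,m,u,v,z in [("holder?",t,187,292,50),("FL",t,262,227,36),("FR",t,379,230,36),("RL",t,267,140,36),("RR",t,383,146,36),("btn",t,275,207,50),("btn s",sc,312,306,50),("thin",t,425,265,3),("grip",t,445,300,30),("bowl",t,497,232,20),("jar",t,461,175,85),("box",t,163,190,50),("holder s",sc,467,358,50)]:
    print(n,bp(m,u,v,z).round(1))
E
```

```text
holder? [432.3 324.7  50. ]
FL [592.5 145.9  36. ]
FR [ 584.  -143.7   36. ]
RL [813.9 135.9  36. ]
RR [ 795.9 -156.1   36. ]
btn [640.2 112.2  50. ]
btn s [641.5 111.7  50. ]
thin [ 498.9 -261.1    3. ]
grip [ 412.7 -302.5   30. ]
bowl [ 579.9 -437.2   20. ]
jar [ 709.1 -334.4   85. ]
box [684.2 391.8  50. ]
holder s [437.4 327.2  50. ]
```

View pics/c1.png

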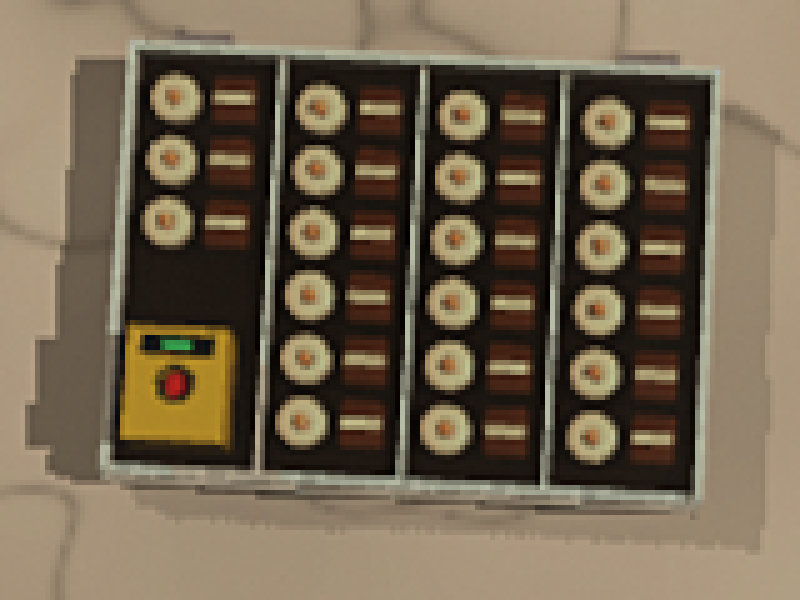

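View pics/c2.png

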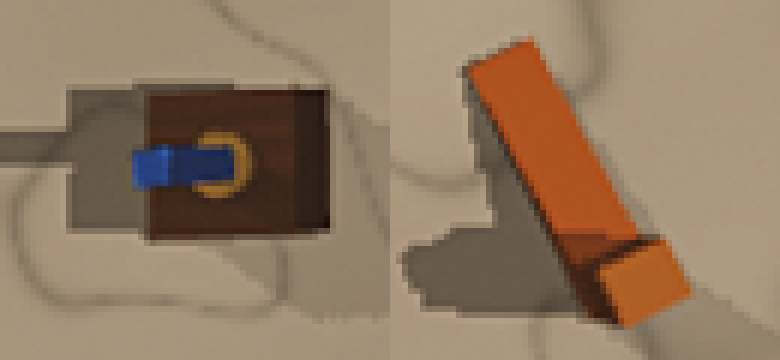

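Run:
```python
from h import *
t=imaging.camera_model("top"); 
f=lambda x,y,z:bp(t,240+x/5,130+y/5,z)
C=[f(102,478,36),f(700,497,36),f(718,70,36),f(133,42,36)]
for c in C: print(c.round(1))
print("c",np.mean(C,0).round(1), [np.linalg.norm(C[i]-C[(i+1)%4]).round(1) for i in range(4)])
print("btn",f(176,383,50).round(1))
g=lambda x,y,z:bp(t,405+(x-390)/6,255+y/6,z)
a,b,c=g(465,68,3),g(535,40,3),g(644,284,65); print("wedge",a.round(1),b.round(1),c.round(1), np.degrees(np.arctan2(*(((a+b)/2-c)[1::-1]))))
print([g(*p,65).round(1) for p in [(600,272),(660,240),(692,295),(625,328)]])
bot.move_ptp([434,326,220],[np.pi,0,np.pi])
m=imaging.camera_model("wrist"); w=imaging.capture("wrist"); cv2.imwrite("pics/w1.png",w)
import pickle; pickle.dump(m,open("w1.pkl","wb"))
print(bot.get_state()["t"],bot.get_state()["tcp_pos"],m["position"],m["rotation"])
```

```text
[596. 150.  36.]
[ 585.5 -146.1   36. ]
[ 801.1 -157.7   36. ]
[818. 137.  36.]
c [700.2  -4.2  36. ] [np.float64(296.3), np.float64(215.9), np.float64(295.2), np.float64(222.4)]
btn [641.2 111.7  50. ]
wedge [ 495.6 -242.3    3. ] [ 507.3 -271.7    3. ] [ 408.6 -299.5   65. ] 24.57107278467887
[array([ 413.2, -282.4,   65. ]), array([ 425.7, -306.2,   65. ]), array([ 404.3, -318.1,   65. ]), array([ 391.4, -291.6,   65. ])]
1.475 [433.31487798 326.80135422 220.0466237 ] [361.90517317 326.30720614 362.74927528] [-2.86148454e-01  2.24166355e-04  1.57201568e+00]
```

View pics/w1.png

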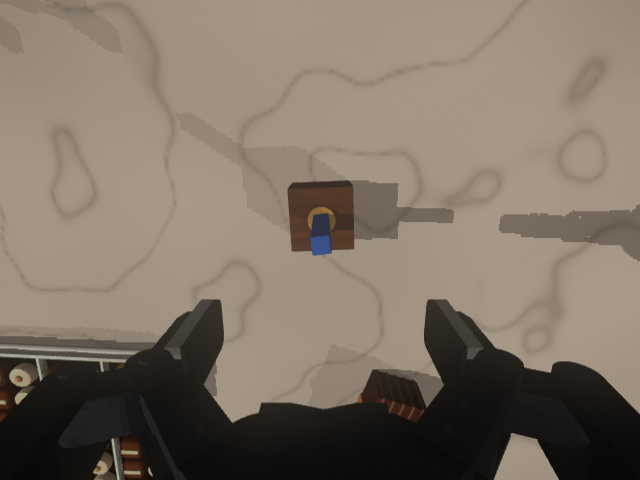

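Run:
```python
from h import *
w=cv2.imread("pics/w1.png"); cv2.imwrite("pics/w1c.png",cv2.resize(w[175:260,280:365],None,fx=7,fy=7,interpolation=cv2.INTER_CUBIC))
```

```text
(no output)
```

View pics/w1c.png

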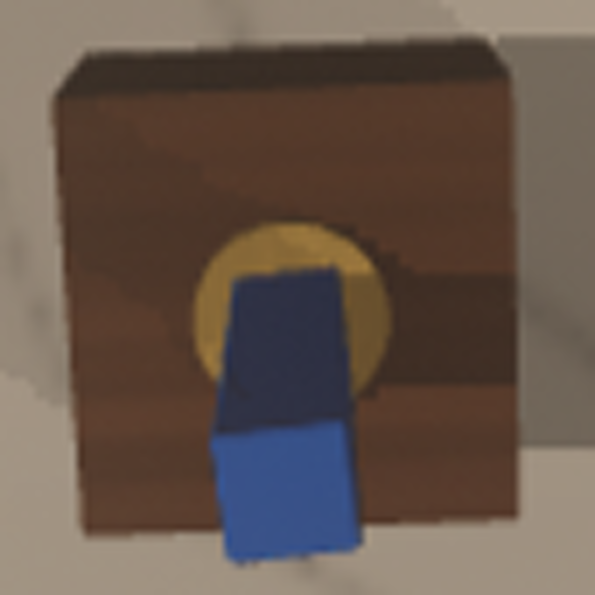

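Run:
```python
from h import *
import pickle; m=pickle.load(open("w1.pkl","rb"))
g=lambda x,y,z:bp(m,280+x/7,175+y/7,z)
H=[g(*p,50) for p in [(58,97),(512,78),(518,518),(85,535)]]
T=[g(*p,132) for p in [(213,437),(345,420),(362,548),(232,563)]]
for n,Q in (("holder",H),("handle",T)):
    Q=np.array(Q); print(n,Q.mean(0).round(1),[np.linalg.norm(Q[i]-Q[(i+1)%4]).round(1) for i in range(4)],"edge01 angle",np.degrees(np.arctan2(*(Q[1]-Q[0])[1::-1])).round(1),np.degrees(np.arctan2(*(Q[2]-Q[3])[1::-1])).round(1), np.degrees(np.arctan2(*(Q[2]-Q[1])[1::-1])).round(1), np.degrees(np.arctan2(*(Q[3]-Q[0])[1::-1])).round(1))
print("collar",g(292,320,54))
bot.move_ptp([590,60,230],[np.pi,0,np.pi])
m=imaging.camera_model("wrist"); w=imaging.capture("wrist"); cv2.imwrite("pics/w2.png",w)
pickle.dump(m,open("w2.pkl","wb")); print(bot.get_state()["t"])
```

```text
holder [432.5 324.9  50. ] [np.float64(59.0), np.float64(59.9), np.float64(59.3), np.float64(59.9)] edge01 angle 92.5 92.4 2.3 2.0
handle [432.5 324.7 132. ] [np.float64(13.3), np.float64(13.6), np.float64(13.3), np.float64(13.4)] edge01 angle 97.7 97.0 7.6 7.7
collar [432.57905398 324.72899198  54.        ]
2.7
```

View pics/w2.png

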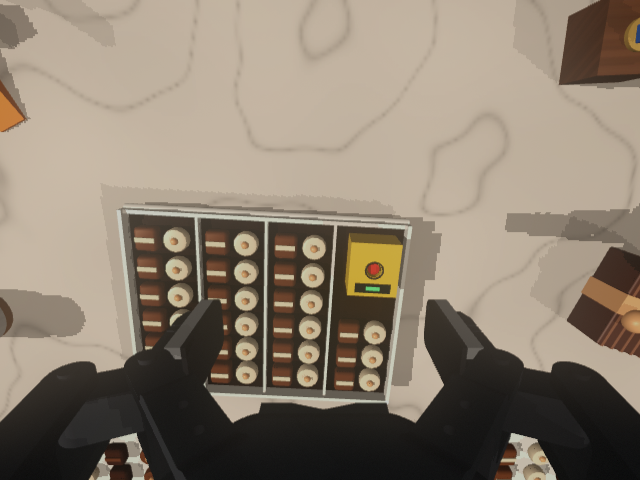

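Run:
```python
from h import *
import pickle
def look(n,p):
    bot.move_ptp(p,[np.pi,0,np.pi]); m=imaging.camera_model("wrist"); w=imaging.capture("wrist"); pickle.dump(m,open(n+".pkl","wb")); cv2.imwrite("pics/"+n+".png",w); return w,m
cr=lambda w,x,y,a,b,k:cv2.resize(w[y:y+b,x:x+a],None,fx=k,fy=k,interpolation=cv2.INTER_CUBIC)
w2=cv2.imread("pics/w2.png")
w3,m3=look("w3",[440,-285,200])
u=np.array([pj(m3,[455,-280,20])]).round(); print(u, pj(pickle.load(open("w2.pkl","rb")),[641,112,50]), bot.get_state()["t"])
cv2.imwrite("pics/w2a.png",np.hstack([cr(w2,105,195,100,75,4),cr(w2,335,195,100,75,4)]))
cv2.imwrite("pics/w2b.png",cr(w2,335,215,80,90,6))
```

```text
[[328. 233.]] [373.96358604 268.68693557] 4.1583
```

View pics/w2a.png

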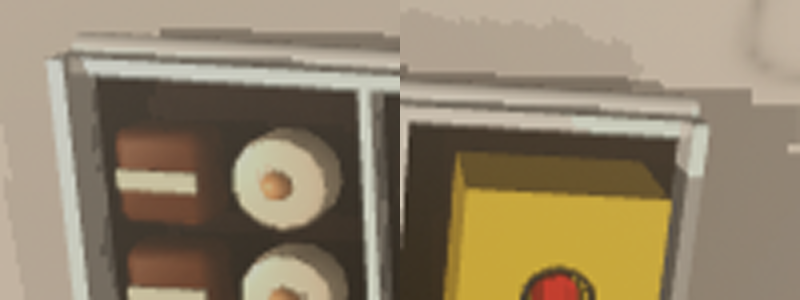

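View pics/w2b.png

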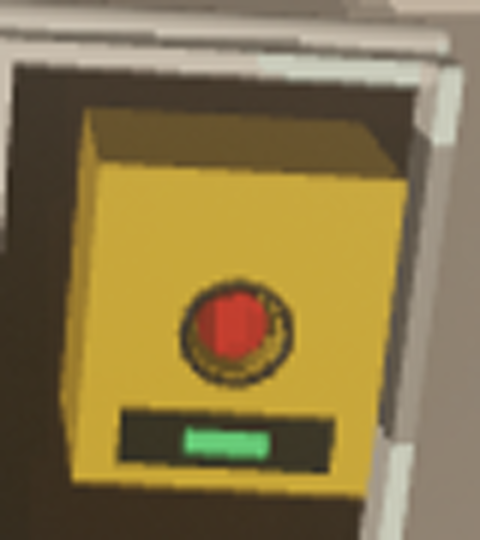

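View pics/w3.png

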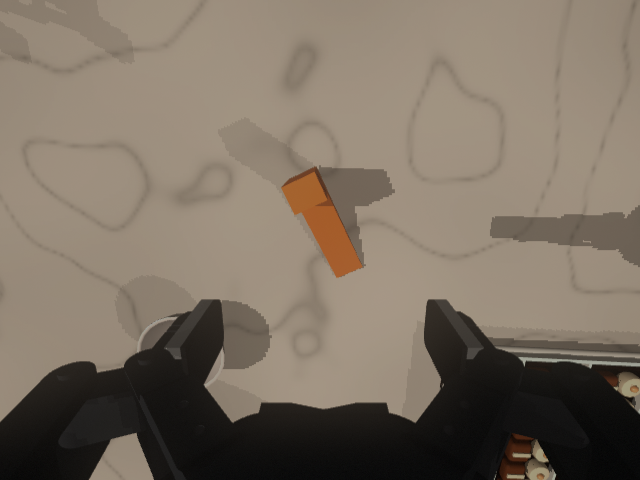

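Run:
```python
from h import *
import pickle
m=pickle.load(open("w2.pkl","rb")); L=lambda p:pickle.load(open(p,"rb"))
a=bp(m,105+50/4,195+57/4,36); b=bp(m,335+307/4,195+125/4,36)
print("front",a.round(1),b.round(1),np.linalg.norm(a-b),"mid",((a+b)/2).round(1))
d=(b-a)[:2]; th=np.arctan2(-d[0],d[1]); print("tray yaw deg",np.degrees(th))
g=lambda x,y,z:bp(m,335+x/6,215+y/6,z)
G=np.array([g(*p,54) for p in [(97,162),(407,180),(367,495),(72,482)]]); print(G.round(1),G.mean(0).round(1),[np.linalg.norm(G[i]-G[(i+1)%4]).round(1) for i in range(4)])
d=G[1]-G[0]+G[2]-G[3]; print("gauge yaw",np.degrees(np.arctan2(-d[0],d[1])))
print("well",g(237,333,54).round(1),"btn",g(234,327,50).round(1))
c,s=np.cos(th),np.sin(th); mid=((a+b)/2)[:2]
Rm=np.array([[c,-s],[s,c]])
print("pred btn from tray", (mid+Rm@[42,112]).round(1), "stand org",(mid+Rm@[110,0]).round(1))
w=cv2.imread("pics/w3.png"); cv2.imwrite("pics/w3c.png",cv2.resize(w[160:285,270:375],None,fx=5.6,fy=4.8,interpolation=cv2.INTER_CUBIC))
```

```text
front [ 583.7 -144.    36. ] [600.5 150.4  36. ] 294.9322434719147 mid [592.1   3.2  36. ]
tray yaw deg -3.2668105426844956
[[611.9  88.1  54. ]
 [614.8 138.4  54. ]
 [670.7 135.3  54. ]
 [668.4  85.2  54. ]] [641.5 111.7  54. ] [np.float64(50.4), np.float64(56.0), np.float64(50.2), np.float64(56.6)]
gauge yaw -2.988405568200268
well [641.4 112.   54. ] btn [641.9 112.1  50. ]
pred btn from tray [640.4 112.6] stand org [701.9  -3.1]
```

View pics/w3c.png

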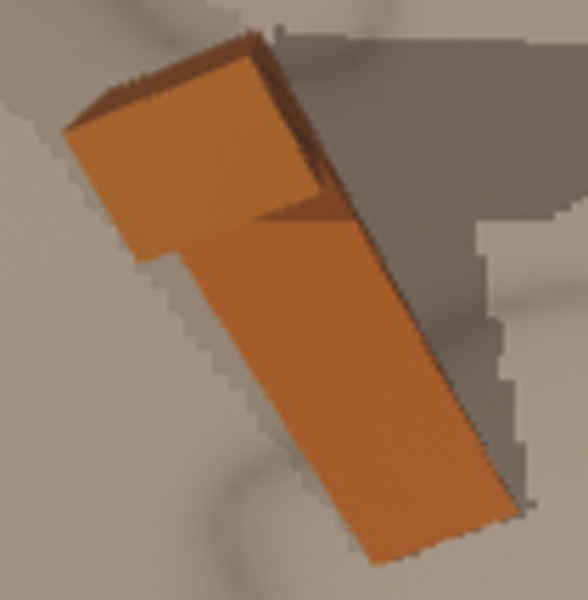

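Run:
```python
from h import *
import pickle
m=pickle.load(open("w3.pkl","rb"))
g=lambda x,y,z:bp(m,270+x/5.6,160+y/4.8,z)
G=np.array([g(*p,65) for p in [(65,132),(248,57),(325,190),(137,263)]]); print(G.mean(0).round(1),[np.linalg.norm(G[i]-G[(i+1)%4]).round(1) for i in range(4)])
d=G[3]-G[0]+G[2]-G[1]; print("yaw",np.degrees(np.arctan2(d[1],d[0])))
T=np.array([g(375,563,3),g(520,515,3)]); print(T.round(1),np.linalg.norm(T[0]-T[1])); d=T.mean(0)-G.mean(0); print("yaw2",np.degrees(np.arctan2(d[1],d[0])),np.linalg.norm(d[:2]))
# stylus grasp
yaw=np.pi+np.radians(7.5)
bot.move_ptp([432.5,324.8,190],[np.pi,0,yaw]); 
bot.movel([432.5,324.8,82],max_speed=120)
s=bot.get_state(); print(s["contact_force"],s["tcp_pos"],s["orientation"],s["t"])
cv2.imwrite("pics/s4.png",imaging.capture("scene"))
cv2.imwrite("pics/w4.png",imaging.capture("wrist"))
```

```text
[ 410.4 -299.9   65. ] [np.float64(29.3), np.float64(24.8), np.float64(30.4), np.float64(24.5)]
yaw 25.171412602253433
[[ 508.9 -270.     3. ]
 [ 497.4 -242.8    3. ]] 29.52490576531399
yaw2 25.13075475757031 102.47817803153262
[ 1.06825762 -0.2059661  -0.39682215] [433.09148073 325.05465007  82.63437354] [ 3.14116243e+00  1.11018097e-03 -3.01079223e+00] 7.3917
```

View pics/w4.png

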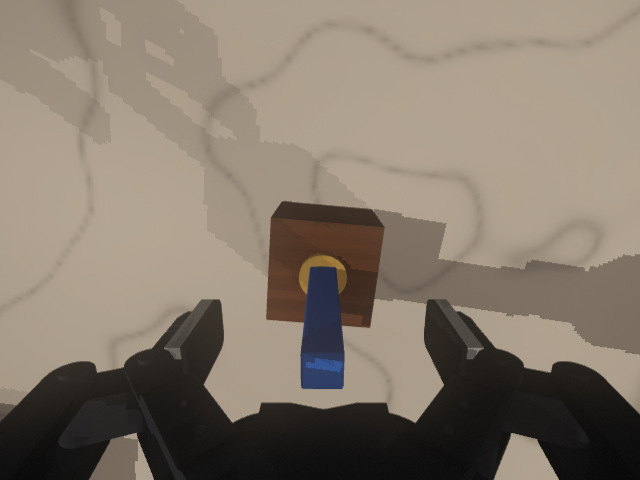

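View pics/s4.png

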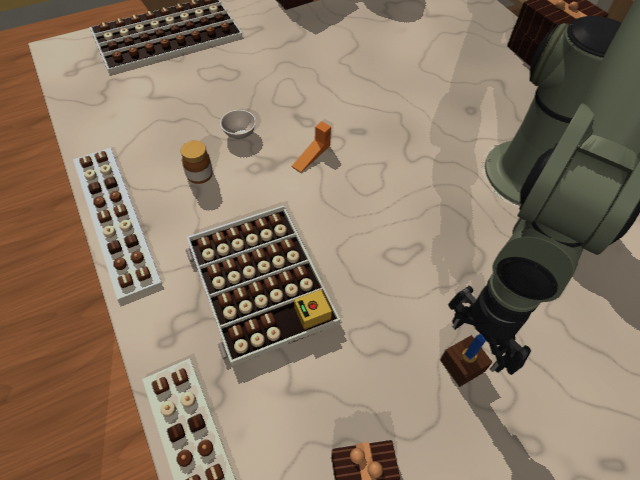

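The stylus is centred between the jaws (handle top at cols 301–344, row 370) and square to them. I'll grip and lift it.

```bash
python3 - <<'E'
from h import *
import json
bot.grip(0.0,effort=45); s=bot.get_state(); print(s["opening"],s["tcp_pos"],s["contact_force"])
json.dump([list(s["tcp_pos"]),list(s["orientation"])],open("pick.json","w"))
p=s["tcp_pos"]
bot.movel([p[0],p[1],p[2]+70],max_speed=120)
s=bot.get_state(); print(s["opening"],s["tcp_pos"],s["contact_force"],s["t"])
cv2.imwrite("pics/w5.png",imaging.capture("wrist"))
yaw=np.pi+np.radians(7.5)
bot.movel([641.5,112,150],max_speed=200)
s=bot.get_state(); print(s["tcp_pos"],s["t"])
cv2.imwrite("pics/s5.png",imaging.capture("scene")); cv2.imwrite("pics/w6.png",imaging.capture("wrist"))
E
python3 - <<'E'
import cv2,numpy as np
a=cv2.imread("pics/w6.png");b=cv2.imread("pics/s5.png")
cv2.imwrite("pics/j5.png",np.hstack([cv2.resize(a[230:480,220:440],(396,450)),cv2.resize(b[200:350,260:390],(390,450))]))
E
```

```text
0.15726022111051263 [432.52485342 324.84538312  82.09889105] [-0.36011362 -0.16229753  1.31317136]
0.15831168761724515 [432.07945002 324.61727783 151.51516766] [ 0.81219219  0.40497382 -0.84527089] 8.875
[640.81212509 112.82990547 150.01242983] 10.5667
```

View pics/j5.png

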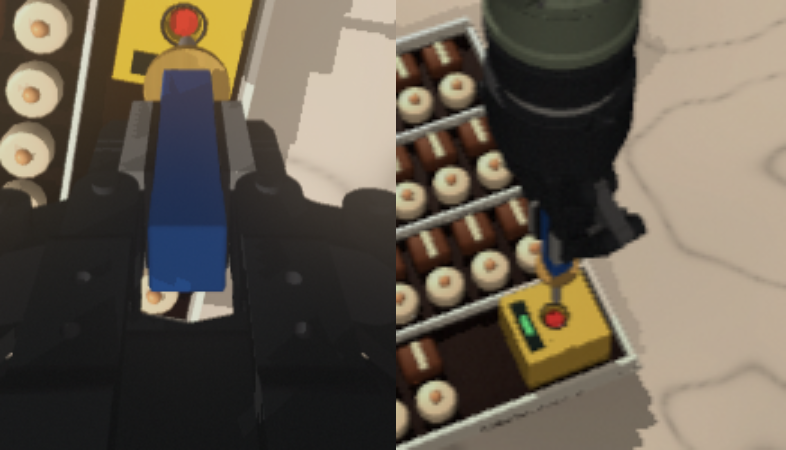

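Run:
```python
from h import *
bot.dwell(0.2); s=bot.get_state(); print(s["tcp_pos"],s["contact_force"])
r=bot.movel([641.5,112,124],max_speed=40,threshold=3); s=bot.get_state(); print(r,s["tcp_pos"],s["contact_force"],s["t"])
if not r:
    for z in (121,119,117.5,116.5):
        r=bot.movel([641.5,112,z],max_speed=15,threshold=12); bot.dwell(0.25); s=bot.get_state(); print(z,r,s["tcp_pos"].round(2),s["contact_force"].round(2),s["t"])
        if r: break
cv2.imwrite("pics/s6.png",imaging.capture("scene")); cv2.imwrite("pics/w7.png",imaging.capture("wrist"))
a=cv2.imread("pics/w7.png");b=cv2.imread("pics/s6.png")
cv2.imwrite("pics/j6.png",np.hstack([cv2.resize(a[230:480,220:440],(396,450)),cv2.resize(b[200:350,260:390],(390,450))]))
```

```text
[641.32257809 112.45311032 150.18282559] [ 0.86904046 -0.1245731  -1.17524115]
False [641.62363586 111.98811613 124.06976379] [ 0.35702062  0.16933715 -0.53886927] 11.6667
121 False [641.95 112.01 121.33] [ 1.32 -0.53  1.36] 12.2667
119 False [641.84 111.99 119.2 ] [ 1.61 -0.63  1.73] 12.8
117.5 False [641.78 112.   117.7 ] [ 2.52 -0.07  3.92] 13.3
116.5 False [641.81 112.01 116.93] [ 2.19 -0.44  4.68] 13.8
```

View pics/j6.png

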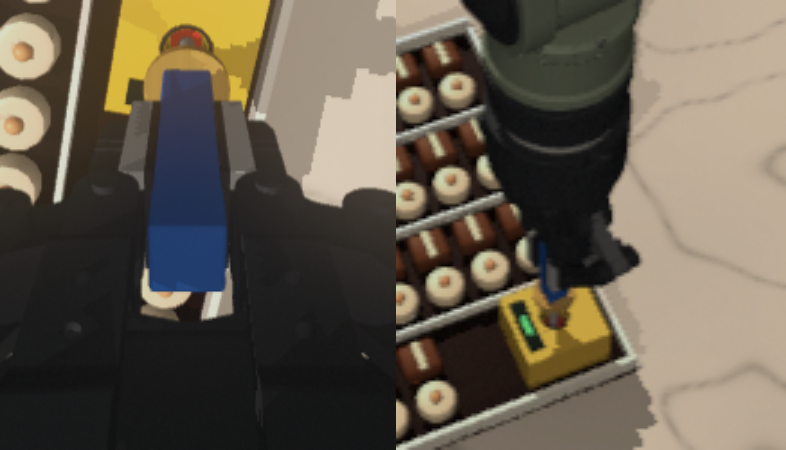

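The tip is in the well and the force has risen past 4.5 N. I'll push slightly further to confirm the bottom stop, then retract and return the stylus.

Run:
```python
from h import *
import json
r=bot.movel([641.5,112,115.7],max_speed=10,threshold=10); bot.dwell(0.3); s=bot.get_state(); print(r,s["tcp_pos"].round(2),s["contact_force"].round(2),s["t"])
zb=s["tcp_pos"][2]
bot.movel([641.5,112,155],max_speed=80)
P,O=json.load(open("pick.json"))
bot.movel([P[0],P[1],152],max_speed=200); bot.dwell(0.3)
s=bot.get_state(); print(s["tcp_pos"].round(2),s["orientation"].round(4),s["contact_force"].round(2),s["t"])
cv2.imwrite("pics/w8.png",imaging.capture("wrist")); cv2.imwrite("pics/s8.png",imaging.capture("scene"))
a=cv2.imread("pics/w8.png");b=cv2.imread("pics/s8.png")
cv2.imwrite("pics/j8.png",np.hstack([cv2.resize(a[200:480,210:450],(386,450)),cv2.resize(b[270:420,400:530],(390,450))]))
```

```text
False [641.94 112.05 116.8 ] [1.57 0.15 8.66] 14.45
[432.84 324.53 151.96] [-3.1416 -0.     -3.0115] [-0.45  0.17 -0.14] 17.0333
```

View pics/j8.png

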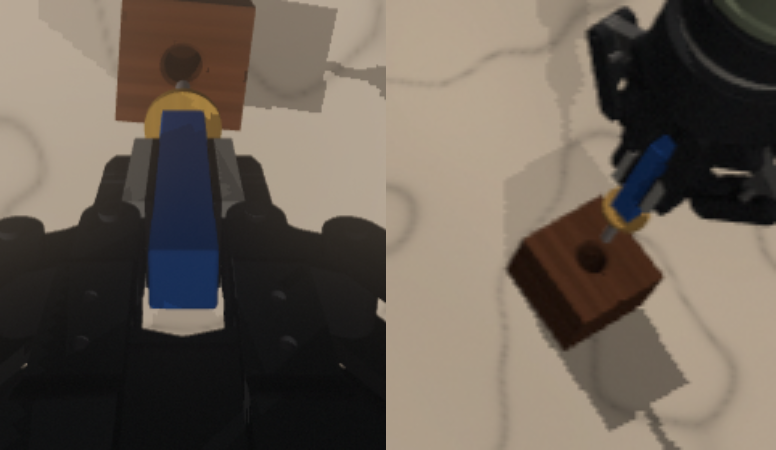

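The force jumped to 8.7 N with no further travel, so the button bottomed out. The stylus is upright over the hole, and I'll insert it with guarded force.

Run:
```python
from h import *
import json
P,O=json.load(open("pick.json"))
r=bot.movel([P[0],P[1],100],max_speed=60,threshold=8); s=bot.get_state(); print(r,s["tcp_pos"].round(2),s["contact_force"].round(2),s["t"])
if not r:
    r=bot.movel([P[0],P[1],P[2]+0.3],max_speed=30,threshold=8); bot.dwell(0.2); s=bot.get_state(); print(r,s["tcp_pos"].round(2),s["contact_force"].round(2),s["t"])
    if s["tcp_pos"][2]<86:
        bot.grip(1.0); bot.movel([P[0],P[1],190],max_speed=120); bot.dwell(0.1)
cv2.imwrite("pics/w9.png",imaging.capture("wrist")); cv2.imwrite("pics/s9.png",imaging.capture("scene"))
print(bot.get_state()["t"])
a=cv2.imread("pics/w9.png");b=cv2.imread("pics/s9.png")
cv2.imwrite("pics/j9.png",np.hstack([cv2.resize(a[200:480,210:450],(386,450)),cv2.resize(b[270:420,400:530],(390,450))]))
```

```text
False [432.83 325.02 100.32] [ 0.09 -0.09 -0.29] 18.15
True [432.11 324.59  82.08] [-1.15  0.58  4.96] 18.95
20.8917
```

View pics/j9.png

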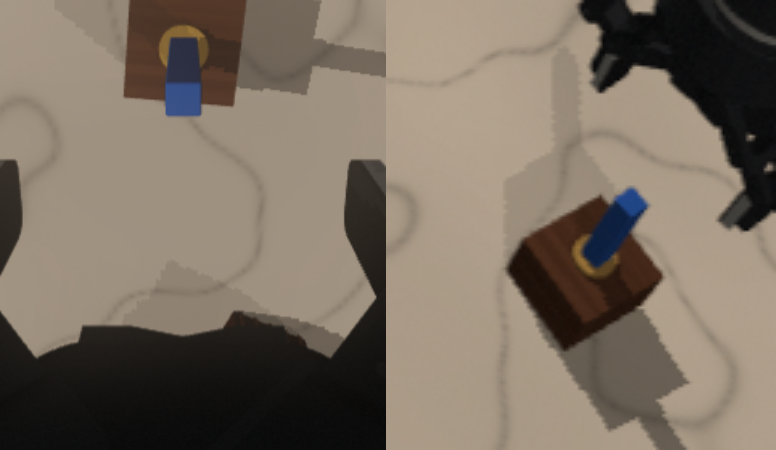

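The stylus is seated upright with its collar on the block. Next is the wedge grasp.

Run:
```python
from h import *
y=np.pi+np.radians(25.1)
bot.movel([420,250,190],max_speed=200)
bot.move_ptp([410.4,-299.9,130],[np.pi,0,y])
r=bot.movel([410.4,-299.9,22],max_speed=100,threshold=15); bot.dwell(0.15); s=bot.get_state(); print(r,s["tcp_pos"].round(2),s["contact_force"].round(2),s["t"])
cv2.imwrite("pics/w10.png",imaging.capture("wrist"));
```

```text
False [ 410.81 -300.31   22.63] [ 0.08 -0.86  0.18] 24.8
```

View pics/w10.png

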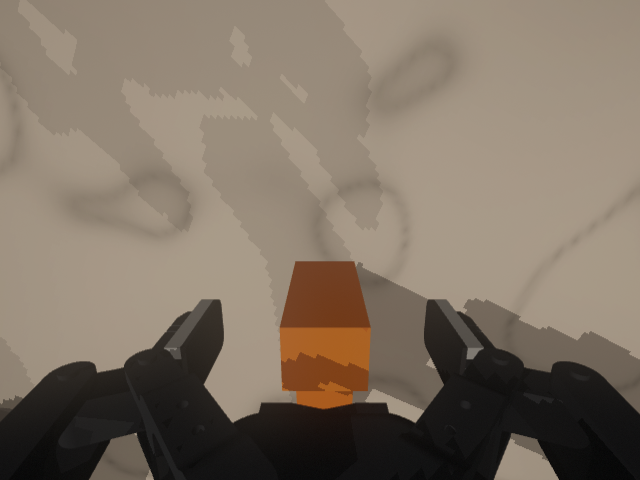

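The block is centred and square between the jaws (cols 280–370 against a jaw midline of about 324). I'll grip it and slide to the staging pose in front of the tray.

Run:
```python
from h import *
bot.grip(0.0,effort=50); s=bot.get_state(); print(s["opening"],s["tcp_pos"].round(2),s["contact_force"].round(2),s["t"])
z=22.0
bot.movel([476.3,8.5,z],rot=[np.pi,0,np.pi-np.radians(3)],max_speed=90); bot.dwell(0.2)
s=bot.get_state(); print(s["opening"],s["tcp_pos"].round(2),s["orientation"].round(3),s["contact_force"].round(2),s["t"])
cv2.imwrite("pics/t11.png",imaging.capture("top")); cv2.imwrite("pics/s11.png",imaging.capture("scene"))
a=cv2.imread("pics/t11.png");b=cv2.imread("pics/s11.png")
cv2.imwrite("pics/j11.png",np.hstack([cv2.resize(a[190:310,260:390],(390,360)),cv2.resize(b[180:300,260:390],(390,360))]))
```

```text
0.34475300132088654 [ 410.53 -300.08   22.14] [ 0.03 -0.04  2.04] 25.4
0.34693386803815357 [475.93   8.61  22.13] [-3.141 -0.     3.089] [-0.58 -2.49  4.81] 29.25
```

View pics/j11.png

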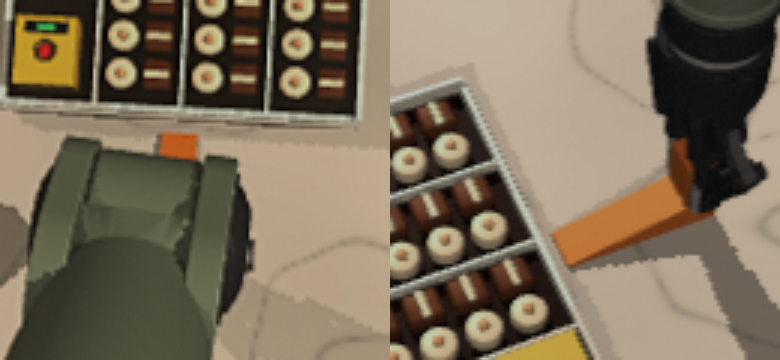

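View pics/s11.png

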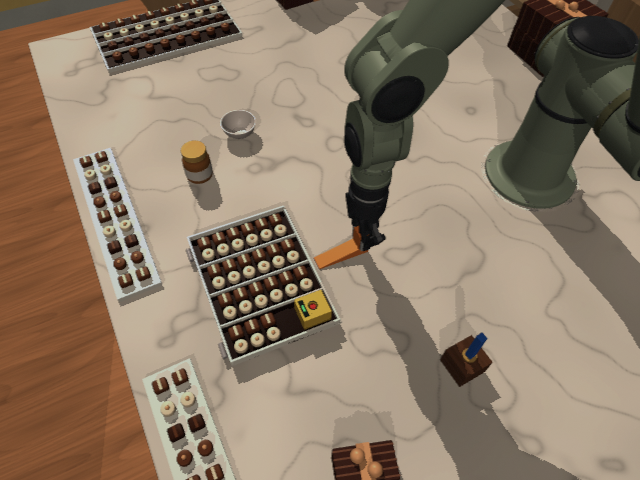

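The wedge is flat, square and aligned about mid-tray, with its thin end just short of the edge. I'll push it in along the tray axis and watch the force for the onset of contact, which I expect at x≈530.

Run:
```python
from h import *
rot=[np.pi,0,np.pi-np.radians(3)]
z=22.0
for x in (515,522,526,530,534,538,542):
    y=8.5+(x-476.3)*-np.tan(np.radians(3))
    bot.movel([x,y,z],rot=rot,max_speed=40); bot.dwell(0.15)
    s=bot.get_state(); print(x,s["tcp_pos"].round(2),s["contact_force"].round(2),round(s["opening"],3),round(s["t"],2))
    if x==515 : cv2.imwrite("pics/s12.png",imaging.capture("scene"))
cv2.imwrite("pics/s13.png",imaging.capture("scene"))
k=lambda i:cv2.resize(i[200:340,200:340],(395,395),interpolation=cv2.INTER_CUBIC)
cv2.imwrite("pics/j13.png",np.hstack([k(cv2.imread("pics/s12.png")),k(cv2.imread("pics/s13.png"))]))
```

```text
515 [506.52   8.29  21.86] [-18.93   0.31  27.33] 0.346 30.62
522 [517.68   7.77  21.86] [-9.13  0.43 16.27] 0.342 31.14
526 [520.84   7.63  21.77] [-10.     0.64  16.69] 0.344 31.54
530 [524.91   7.41  21.76] [-10.68   0.49  16.5 ] 0.344 31.94
534 [529.02   7.2   21.78] [-8.61 -0.29 16.81] 0.344 32.34
538 [529.54   7.21  21.77] [-19.1    0.37  27.63] 0.345 32.74
542 [529.73   7.2   21.69] [-28.38   0.33  35.51] 0.348 33.14
```

View pics/j13.png

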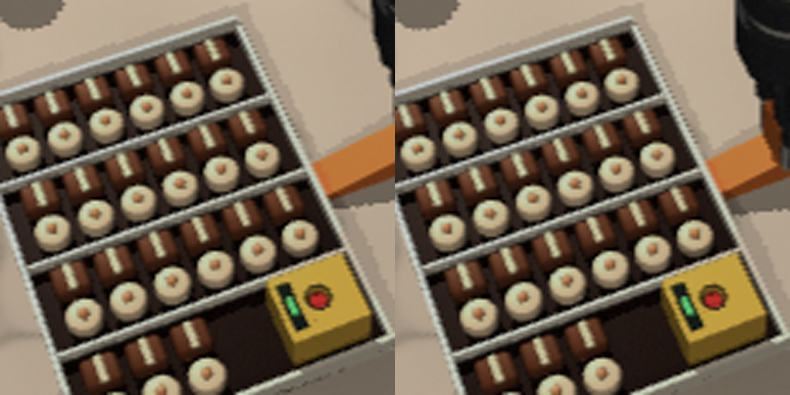

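The tray edge met the ramp at x≈529.5, as predicted, but the compliant arm is pressing the wedge down with about 35 N and causing friction. I'll raise the z target to relieve that; the spring-through is limited to the commanded x of 542.

Run:
```python
from h import *
rot=[np.pi,0,np.pi-np.radians(3)]
x=542
for z in (23,24,25,26,27,28,30,32):
    y=8.5+(x-476.3)*-np.tan(np.radians(3))
    bot.movel([x,y,z],rot=rot,max_speed=20); bot.dwell(0.1)
    s=bot.get_state(); print(z,s["tcp_pos"].round(2),s["orientation"].round(3),s["contact_force"].round(2),round(s["opening"],3),round(s["t"],2))
    if s["contact_force"][2]<8 : break
cv2.imwrite("pics/s14.png",imaging.capture("scene"))
cv2.imwrite("pics/j14.png",cv2.resize(cv2.imread("pics/s14.png")[190:310,270:400],None,fx=5,fy=5,interpolation=cv2.INTER_CUBIC))
```

```text
23 [531.96   7.24  21.71] [ 3.14  -0.017  3.09 ] [-20.34   0.33  19.98] 0.347 33.54
24 [534.51   7.19  21.76] [ 3.139 -0.013  3.09 ] [-10.2    0.7    3.68] 0.343 33.89
```

View pics/j14.png

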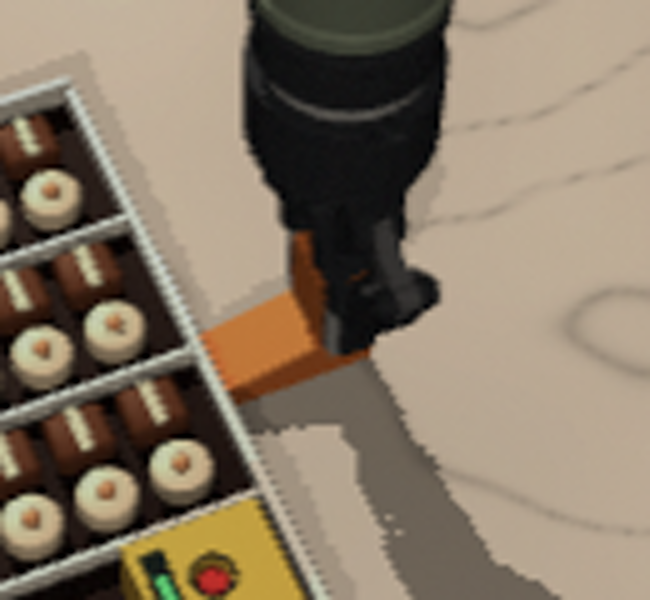

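Run:
```python
from h import *
rot=[np.pi,0,np.pi-np.radians(3)]
x,z=542,24.0
for i in range(16):
    s=bot.get_state(); f=s["contact_force"]; p=s["tcp_pos"]
    if p[0]>545.5: break
    if f[2]>9: z+=0.5
    else:
        x+=2
        if f[2]<2: z-=0.2
    if z>28 or x>562: break
    y=8.5+(x-476.3)*-np.tan(np.radians(3))
    bot.movel([x,y,z],rot=rot,max_speed=20); bot.dwell(0.1)
    s=bot.get_state(); print(x,round(z,1),s["tcp_pos"].round(2),s["orientation"].round(3),s["contact_force"].round(2),round(s["opening"],3),round(s["t"],2))
cv2.imwrite("pics/s15.png",imaging.capture("scene")); cv2.imwrite("pics/t15.png",imaging.capture("top"))
cv2.imwrite("pics/j15.png",cv2.resize(cv2.imread("pics/s15.png")[190:310,270:400],None,fx=5,fy=5,interpolation=cv2.INTER_CUBIC))
```

```text
544 24.0 [534.47   7.16  21.71] [ 3.14  -0.017  3.09 ] [-15.72   0.99  10.37] 0.343 34.29
544 24.5 [536.61   7.1   21.79] [ 3.139 -0.013  3.09 ] [-8.8   0.8   0.02] 0.344 34.64
546 24.3 [537.03   7.11  21.76] [ 3.139 -0.016  3.09 ] [-13.31   0.86   5.13] 0.346 34.99
548 24.3 [539.44   7.02  21.77] [ 3.139 -0.015  3.09 ] [-11.97   0.91   5.08] 0.352 35.34
550 24.3 [541.46   6.94  21.76] [ 3.139 -0.015  3.09 ] [-12.4    1.42   5.69] 0.344 35.69
552 24.3 [543.47   6.81  21.77] [ 3.139 -0.015  3.09 ] [-12.45   0.38   4.74] 0.345 36.04
554 24.3 [545.49   6.73  21.75] [ 3.139 -0.015  3.09 ] [-13.49   0.88   4.35] 0.35 36.39
556 24.3 [547.5    6.63  21.76] [ 3.139 -0.015  3.09 ] [-11.73   1.25   4.85] 0.341 36.74
```

View pics/j15.png

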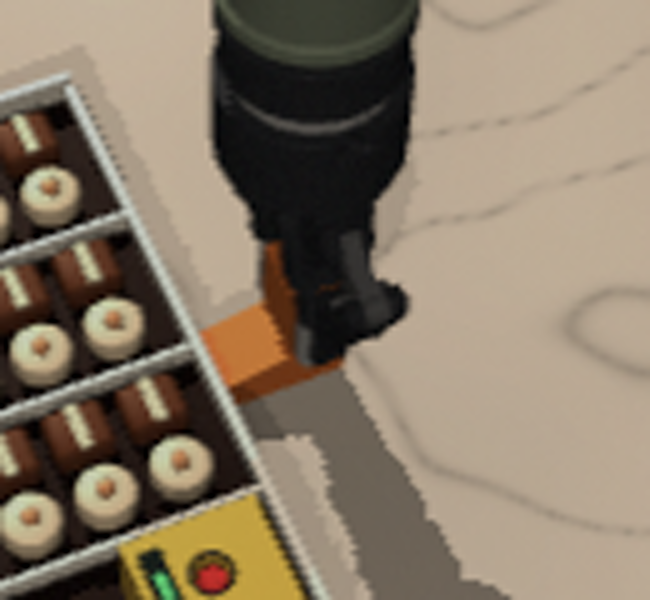

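Run:
```python
from h import *
sc=imaging.camera_model("scene"); t=imaging.camera_model("top")
s=bot.get_state(); p0=s["tcp_pos"]; bot.dwell(1.0); s=bot.get_state(); print((s["tcp_pos"]-p0).round(3),s["tcp_pos"].round(2),s["contact_force"].round(2),s["joint_velocities"].round(3),s["t"])
cv2.imwrite("pics/s16.png",imaging.capture("scene"))
a=cv2.imread("pics/s5.png",0)if 0 else cv2.imread("pics/scene0.png",0); b=cv2.imread("pics/s16.png",0)
org=np.array([703.5,-3.4]); th=np.radians(-3); Rm=np.array([[np.cos(th),-np.sin(th)],[np.sin(th),np.cos(th)]])
for n,(x,y,z) in {"gauge":(-68,112,54),"chocFL":(-90,40,40),"chocFR":(-90,-110,40),"chocMid":(0,-30,40),"rear":(90,-30,40)}.items():
    P=np.r_[org+Rm@[x,y],z]; l=4*(110-x)/220; q=P+[0,0,l]
    u=pj(sc,P); e=pj(sc,q)-u
    f,st,er=cv2.calcOpticalFlowPyrLK(a,b,np.float32([u]).reshape(-1,1,2),None,winSize=(17,17))
    print(n,u.round(1),"pred for 4mm",e.round(2),"obs",(f.ravel()-u).round(2))
w=cv2.imread("pics/s16.png"); 
cv2.imwrite("pics/j16.png",np.hstack([cv2.resize(w[190:310,270:400],(390,360)),cv2.resize(w[320:400,430:517],(390,360))]))
```

```text
[-0.008  0.014 -0.005] [547.52   6.62  21.76] [-11.83   0.98   4.91] [ 0.001 -0.     0.002 -0.     0.001  0.002] 37.8417
gauge [312.1 305.2] pred for 4mm [ 0.02 -0.78] obs [-0.54 -0.62]
chocFL [307.9 274.7] pred for 4mm [ 0.   -0.92] obs [-0.13 -0.94]
chocFR [280.6 219.2] pred for 4mm [-0.07 -1.01] obs [-0.26 -0.97]
chocMid [253.6 262.3] pred for 4mm [-0.08 -0.52] obs [-0.24 -0.54]
rear [210.7 277.3] pred for 4mm [-0.03 -0.09] obs [-0.16 -0.09]
```

View pics/j16.png

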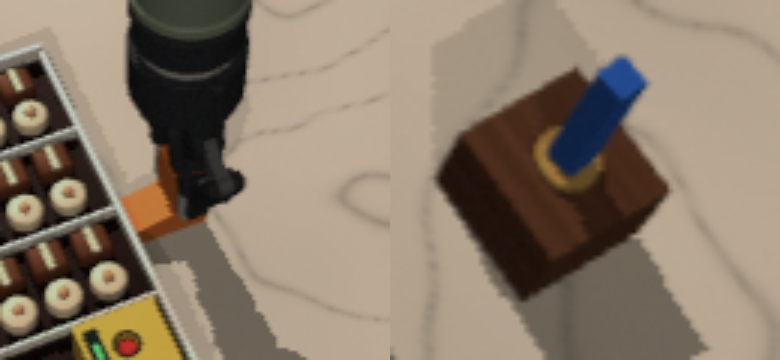

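The tracked tray motion matches a 4 mm lift: about 0.95 px at the front, falling to almost nothing at the rear. Everything is still, the wedge is gripped and the stylus is upright, so I'm handing in.

Run:
```python
from h import *
bot.sign_off(); s=bot.get_state(); print(s["t"],s["tcp_pos"],s["contact_force"])
```

```text
the job is handed in; nothing more can be done
the job is handed in; nothing more can be done
```

I finished the task and handed it in at about 38 s of the 64 s allowed. No verdict was reported.

**Button:** I pressed it with the stylus until it bottomed out. The force rose from 1.4 to 4.7 N, then jumped to 8.7 N with no further travel, while the tray was flat.

**Stylus:** It went back into its holder at the pose I picked it from, and I let go. The last picture shows it upright with the collar on the block.

**Wedge:** I gripped it by the upright block at 50 N effort and slid it in square to the tray's front edge (yaw −3°, matching the tray) and near its middle.
- **Lift:** The edge met the ramp where predicted, at TCP x about 529.7 mm. I stopped at 547.5 mm, a geometric lift of about 4 mm. Tracking the tray in the scene camera gave close to the shift expected for a 4 mm lift at the front and almost none at the rear.
- **Stillness:** Over the last second nothing moved by more than 0.02 mm. The force on the tool was (−11.8, 1.0, 4.9) N.

**Problems and limits:**
- **Wedge friction:** While pushing, the compliant arm pressed the wedge down with up to about 35 N and it stuck. I raised the height target by about 2 mm, which cut that to about 5 N. The tool is pitched by about 0.015 rad as a result.
- **Arm lag:** The arm's position trails its command by about 8 mm, so its spring push stays on the wedge.
- **Tracking mismatch:** The gauge point also showed a sideways shift of about 0.5 px that I could not explain. Its vertical shift (0.62 px against 0.78 px expected) was also less close than the other points.
- **Not measured:** I did not measure the wedge-to-tray force directly. I also did not re-measure the gift box, jar and bowl; the arm stayed clear of them.

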